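Square up a photodetector and slide its carrier to the click stop

TASK

Set the photodetector on the optical rail: turn its head on its post until the aperture tube points straight along the rail at the lens, and slide its carrier along the rail towards the lens until the spring ball of the index block clicks into the notch in the carrier's side, without running on past it. Finish while still gripping the detector, at rest in the notch, so that a colleague can tighten the screws. Leave the lens, the laser and the things lying on the bench alone.

Things in the scene. Friction and masses are not known exactly. Their poses are not given: they have to be found in the camera images.
- head_center (a point): centre of the detector head, a grey box 34 (x) x 30 (y) x 44 (z) mm, 107 mm above the bench (underside 85, top 129 mm), on an upright 12.6 mm post whose axis passes through this point; it turns about that axis. -y: the black aperture tube, 25 mm across, 12 mm out of the front face; +y: a small connector, 10 mm out. The plain side faces (x = +-17 mm) can be gripped and the carrier moved so
- head (a joint): turn of the head on its post: 0 when the aperture tube points straight along the rail at the lens, growing clockwise seen from above (limits +-1.5 rad). The post's screw is loose: it turns against a light friction of about 0.05 N m and stays where it is left
- carrier: black carrier 50 x 50 mm astride the rail, with the detector head's black post holder on it (top 73 mm above the bench); origin on the post's axis at bench height, axes as the rail's. Slides along the rail with about 0.8 N of friction and a little damping (4 N per m/s)
- notch (a point): the notch in the middle of the carrier's side face on the rail's -x side: an upright groove 7 mm wide, 25 mm from the post's axis, 21 mm above the bench; a white line on the carrier's top runs to it. Axes as the rail's
- index_ball (a point): point that the notch reaches when clicked in (y = along the rail), on the steel index block (21 x 26 mm, top at 33 mm) clamped to the rail's -x edge at a varying place. Its 8 mm ball (spring 3.5 to 4.7 N) rides up the carrier's end ramp from 26 to 19 mm before the notch (push up to 4 N), along the side face (1.4 N), drops in from 3.5 mm off and then holds against about 8 N either way
- ball (a joint): how far the ball is pushed back into the index block: 0 to 0.5 mm when it is free or in the notch, 2.3 mm when it rides on the carrier's side face
- rail_mid (a point): middle of the top of the aluminium dovetail rail, 24 mm above the bench; rail 400 mm long on a foot 96 mm wide, fixed. Its y axis runs along the rail; the lens and laser stand towards its -y end and the carrier comes from +y, so -y is the way to slide; its -x side faces the robot
- lens_stand: the fixed lens in its black ring mount (31 mm across, centre on the beam line 107 mm above the bench, top at 122 mm) on a post and a locked carrier 40 mm long; origin under the lens at bench height, 105 mm from the rail's middle towards -y, axes as the rail's. Not to be touched
- laser: the fixed laser module behind the lens, an aluminium cylinder 25 mm across lying along the rail in a black clamp on a post, top 125 mm above the bench; origin under the clamp at bench height, 165 mm from the rail's middle towards -y. Not to be touched
- driver: screwdriver with a black handle lying on the bench near the robot, 134 mm long, 26 mm thick; origin at the middle of its underside. Bystander
- hexkey: bent hex key lying flat, 88 x 30 x 4 mm. Bystander
- tray: aluminium tray of screws, 76 x 120 x 18 mm. Bystander
- fork: black slotted clamping fork, 60 x 28 x 10 mm. Bystander
- enclosure_corner (a point): nearest upper corner of the big dark enclosure to the right of the rail, 262 mm high and solid (about 380 x 480 mm): its front face runs from here to the left and away from the robot, to 98 mm farther ahead and 368 mm farther left. An arm that starts at the right must come round in front of it or over it

How it is judged:
At the end, for the whole second after the job is handed in: The carrier is at rest with its notch within 2 mm of the ball and the ball dropped in (pushed back less than 1.2 mm), the aperture tube points along the rail at the lens to within 0.1 rad, and the fingers still grip the detector (more than 2 N of contact on the carrier or what it carries) (y of notch in the frame of index_ball between -0.002 and 0.002 m and value of joint ball below 0.0012 m and value of joint head between -0.1 and 0.1 rad and linear speed of carrier below 0.01 m/s and contact force between the fingers and carrier above 2 N); the arm keeps its last pose, push and grip.
It fails at once if the carrier ran on more than 10 mm past the click stop (y of notch in the frame of index_ball below -0.01 m).
It fails at once if the lens or the laser was knocked (contact force between any of the arm, the fingers and lens_stand above 2 N or contact force between any of the arm, the fingers and laser above 2 N).
It fails at once if a bystander was moved (distance of any of driver, hexkey, tray, fork from where it was at the start of the episode above 0.03 m).
It also fails if it takes over 45 s, if anything falls off the work surface, if the arm or the gripper's body presses on something with over 40 N, if the wrist force passes 120 N, or if a joint passes its speed limit or range.

ROBOT

A 6-joint arm with a two-finger parallel gripper is mounted at the origin on a cart in front of the work surface, level with it; the furniture and walls round the work are solid. World frame = base frame: x ahead of the robot, y to its left, z up, the work surface at z = 0. Lengths are in m, angles in rad, forces in N, time in s.
With the tool pointing down it reaches from about 0.25 to 0.725 m from the base axis. Payload 4 kg.
Tool frame: the origin (TCP) lies midway between the tips of the shut fingers; the grasp point (between the pads) lies pinch_z behind it (pinch_z is the distance from the TCP to the grasp point, in m); z points along the fingers, y is the direction in which the jaws open and shut (so a half turn about z gives the same grasp; the last joint's range is limited). The gripper opens to 85 mm and grips with 20 to 120 N. Pads are 22 mm wide; open, the fingers measure 114 mm over their backs; the gripper's body (76 mm by 85 mm) begins 54 mm behind the grasp point. The pads swing forward as they close: fully open they stand 13 mm farther back than shut.
Start: joints at [-1.31, 0.241, 0.005, 1.335, 0, 1.571], TCP at [0.129, -0.483, 0.231] pointing down, gripper open.
Joint ranges: [-2.72, 2.72], [-1.05, 1.87], [-1.09, 1.28], [-1.99, 2.15], [-1.42, 1.44], [-3.14, 3.14]. Speed limits (rad/s): [2.79, 2.79, 3.14, 3.14, 3.14, 3.14].

INTERFACE

Orientations are given as a unit quaternion [x, y, z, w].
In Python, from workcell import * gives the robot as it stands.
- The arm moves only by the tool move_arm, never from a script. Its argument "motion" is a list of rows, each a list of 3 entries, a list of its own where there are three numbers: the finger opening in mm, from 0 to 85.4, then the shift along the tool's x, y, z in units of 50 mm (1.0 is 50 mm), then the turn about the tool's z in units of 6 degrees (1.0 is 6 degrees). In form: [[claw, [dx, dy, dz], roll], ...]. A call has exactly 10 rows; each row is the pose to reach, as a shift and turn from the pose commanded when the call began, along the tool's axes at that moment; what a row does not reach only later rows make up. A row lasts 1/10 s, in which the tool goes at most 50 mm and 8.59 degrees, less where a joint would pass 70% of its speed; a pose out of reach is approached as far as the arm can. A call with a gripper value outside its range is refused whole. The fingers move at their own pace and stop on an object; the grip force is fixed at half the most. Time passes only in rows, so rows that repeat a pose let the fingers close, or fill a call up. It gives the time, the measured TCP pose, the force and the opening at its end, in the units of the state.
- get_obs(): the state, without advancing time (a new reading comes with each control period).
- camera(name): name is "scene" or "top" or "wrist"; returns a dict with "color" (420x560x3 uint8, red, green, blue), "fx", "fy", "cx", "cy" (pixels), "rvec" (rotation vector, rad) and "tvec" (3), from world to camera coordinates, as OpenCV has them; the wrist camera has in their place "mount" (4x4, takes a point from camera to tool coordinates, whose origin is the TCP and whose axes are the flange's). Camera axes: x right, y down, z forward; pixel columns grow to the right and rows downward; lengths in m; the calibration is good to about 2 mm. The wrist camera is an equidistant fisheye: a pixel r from the principal point sees the ray r / f radians off the axis. A picture is of the moment at which its call begins: read the wrist's pose just before it. There is no depth.
- job_done(): hands the job in, once; it reports no verdict.
The state is a dict: "clock": time; "joint_pos": joint angles; "joint_vel": joint speeds; "tau": joint torques, N m; "eef_pos": TCP position; "tool_rot": TCP orientation; "ft_force": force on the tool from outside, world axes, zero at the start; "ft_torque": the same for the moment, N m; "grip_width": finger opening in m.
Only numpy, scipy, OpenCV 4.12 (cv2) and the standard library are available. Lean on these libraries where they do the work, as an engineer would, in place of code of your own. Each camera call takes 0.05 s, during which the arm holds its last target.

## Working session

There is one attempt and no reset: what is moved stays moved. The work goes in short steps, Python scripts to look and compute and a tool call to move; the robot and the scene stay as the last step left them, time stands still between calls to the robot, and variables do not carry over. Pictures are saved under pics/ and viewed, and the job is handed in when it is done.

Besides the shell and the picture viewer there is one more tool, called after "Emit:" as name(argument=value, ...) on one line, values as JSON. move_arm: Moves the arm, as the interface text tells. Its arguments: {"type":"object","properties":{"motion":{"type":"array","items":{"type":"array"}}},"required":["motion"]}

```bash
mkdir -p pics; ls; python3 - <<'E'
from workcell import *
import cv2
o=get_obs()
for k,v in o.items(): print(k,v)
for n in ("scene","top","wrist"):
    c=camera(n); cv2.imwrite(f"pics/{n}0.png",c["color"][:,:,::-1])
    print(n,{k:v for k,v in c.items() if k!="color"})
    import pickle; pickle.dump(c,open(f"pics/{n}0.pkl","wb"))
E
```

```text
pics
clock 0.0
joint_pos [-1.30997975e+00  2.41396638e-01  3.72403546e-03  1.33520108e+00
  1.33413646e-05  1.57083280e+00]
joint_vel [-0.00150448  0.00099518  0.00063089 -0.00247123  0.0002768   0.00079511]
tau [ 6.16362158e-04 -3.72319508e+01  2.52408135e+01  1.72043924e-02
 -1.50439078e-04  4.82794476e-06]
eef_pos [ 0.12877553 -0.48247742  0.23042105]
tool_rot [ 9.91510720e-01  1.30020815e-01 -1.28473377e-04 -1.03072355e-03]
ft_force [0.10996117 0.38593951 0.05987288]
ft_torque [0.01562433 0.0195541  0.0052567 ]
grip_width 0.0853270837055815
scene {'fx': 531.6261273486077, 'fy': 531.6261273486077, 'cx': 276.62413166531786, 'cy': 207.4800145638269, 'rvec': array([ 0.91376831, -2.23139475,  1.30486413]), 'tvec': array([0.26947577, 0.30910151, 1.12041248])}
top {'fx': 521.4101402164439, 'fy': 521.4101402164439, 'cx': 270.763044901861, 'cy': 211.5124464608035, 'rvec': array([ 2.13550587, -2.141242  ,  0.17208347]), 'tvec': array([-0.04971062,  0.47515994,  1.52108164])}
wrist {'fx': 325.19226210127806, 'fy': 325.19226210127806, 'cx': 282.58049388999825, 'cy': 213.67490423358097, 'mount': array([[ 1.62614023e-04, -9.49753825e-01, -3.12997837e-01,
         8.12773321e-02],
       [ 9.99999809e-01, -3.21067129e-05,  6.16961022e-04,
         2.03479588e-04],
       [-5.96010422e-04, -3.12997877e-01,  9.49753638e-01,
        -1.41405293e-01],
       [ 0.00000000e+00,  0.00000000e+00,  0.00000000e+00,
         1.00000000e+00]])}
```

View pics/scene0.png

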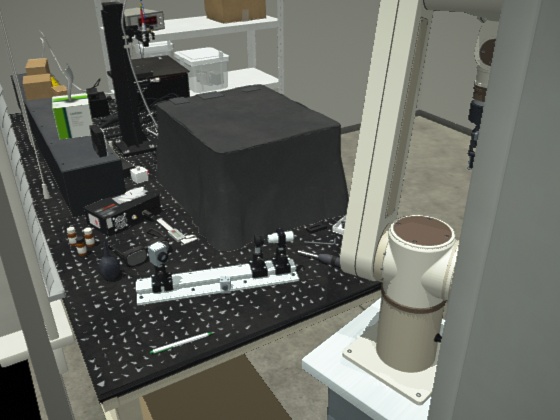

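View pics/top0.png

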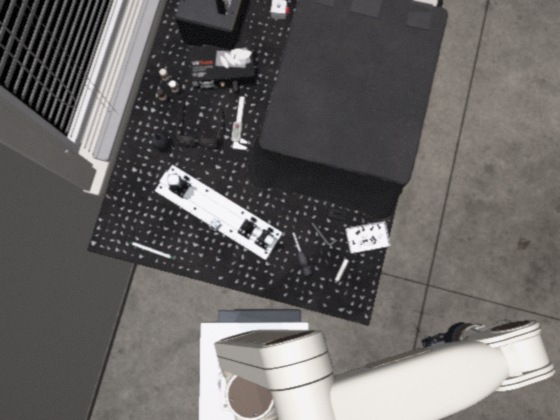

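View pics/wrist0.png

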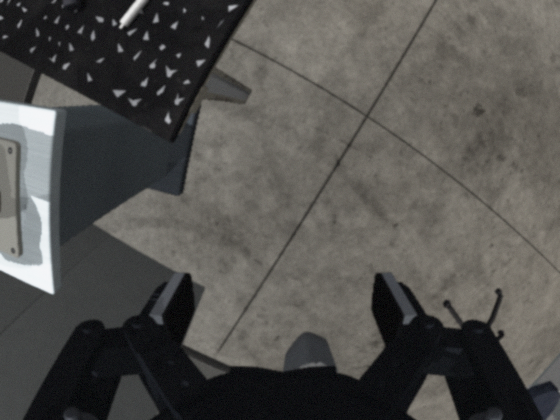

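The scene and top views show the white rail: about (165,175) to (275,245) px in the top view. The detector is near (180,183), the index block near (215,225), and the lens and laser near (250–270,235). I'll zoom in next.

```bash
cat > h.py <<'E'
import numpy as np, cv2, pickle
from scipy.spatial.transform import Rotation as R
def ray(c,u,v):
    Rm=cv2.Rodrigues(c["rvec"])[0]; t=c["tvec"]
    d=Rm.T@np.array([(u-c["cx"])/c["fx"],(v-c["cy"])/c["fy"],1]); return -Rm.T@t, d
def onz(c,u,v,z):
    o,d=ray(c,u,v); return o+d*(z-o[2])/d[2]
def proj(c,p):
    q=cv2.Rodrigues(c["rvec"])[0]@np.array(p)+c["tvec"]; return np.array([c["cx"]+c["fx"]*q[0]/q[2],c["cy"]+c["fy"]*q[1]/q[2]])
def wray(c,obs,u,v):
    m=c["mount"];x=(u-c["cx"])/c["fx"];y=(v-c["cy"])/c["fy"];r=np.hypot(x,y)
    d=np.array([x/r*np.sin(r),y/r*np.sin(r),np.cos(r)]) if r>0 else np.array([0,0,1.])
    Rt=R.from_quat(obs["tool_rot"]).as_matrix()
    return Rt@m[:3,3]+obs["eef_pos"], Rt@m[:3,:3]@d
def wonz(c,obs,u,v,z):
    o,d=wray(c,obs,u,v); return o+d*(z-o[2])/d[2]
def wproj(c,obs,p):
    Rt=R.from_quat(obs["tool_rot"]).as_matrix(); q=Rt.T@(np.array(p)-obs["eef_pos"]); m=c["mount"]
    q=m[:3,:3].T@(q-m[:3,3]); th=np.arctan2(np.hypot(q[0],q[1]),q[2]); a=np.arctan2(q[1],q[0])
    return np.array([c["cx"]+c["fx"]*th*np.cos(a),c["cy"]+c["fy"]*th*np.sin(a)])
def crop(c,u0,v0,u1,v1,s,name):
    cv2.imwrite(name,cv2.resize(c["color"][v0:v1,u0:u1,::-1],None,fx=s,fy=s,interpolation=cv2.INTER_CUBIC))
E
python3 - <<'E'
from h import *
t=pickle.load(open("pics/top0.pkl","rb"));s=pickle.load(open("pics/scene0.pkl","rb"))
crop(t,145,155,295,265,5,"pics/topc.png"); crop(s,125,220,305,310,4,"pics/scenec.png")
for p in [(165,172),(275,245)]: print(onz(t,*p,0.02))
o,d=ray(t,0,0);print(o)
E
```

```text
[0.60137725 0.2725772  0.02      ]
[ 0.37633767 -0.06341211  0.02      ]
[ 0.2266962  -0.04963808  1.57736564]
```

View pics/topc.png

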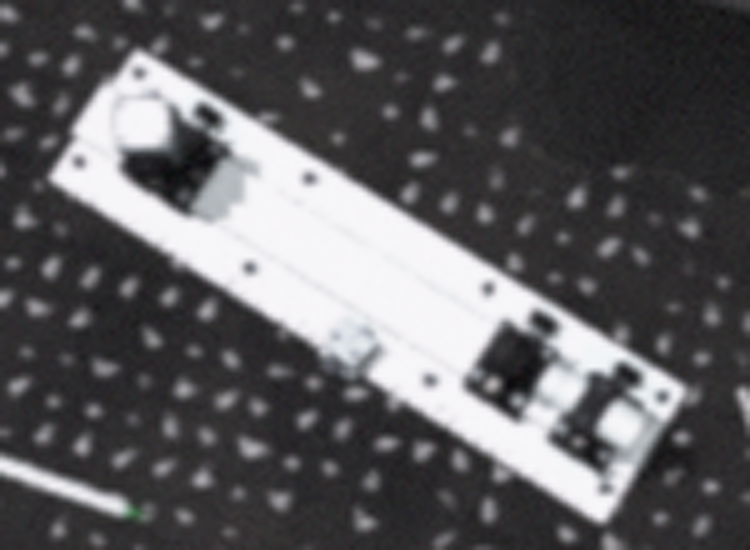

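View pics/scenec.png

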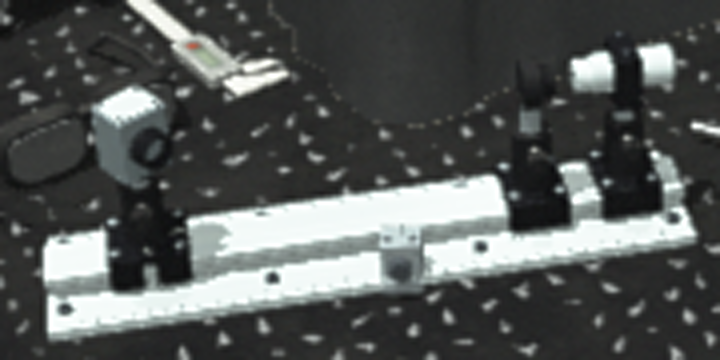

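```bash
python3 - <<'E'
from h import *
t=pickle.load(open("pics/top0.pkl","rb"))
g=cv2.cvtColor(t["color"],cv2.COLOR_RGB2GRAY)
f=lambda x,y:(145+(x+.5)/5-.5,155+(y+.5)/5-.5)
C=[onz(t,*f(*p),0.01) for p in [(137,50),(685,390),(605,523),(50,180)]]
C=np.array(C);print(C)
print("sides",[np.linalg.norm(C[i]-C[(i+1)%4]) for i in range(4)])
m=C.mean(0); y=(C[0]+C[3]-C[1]-C[2]);y/=np.linalg.norm(y); x=np.array([y[1],-y[0],0])
print("mid",m,"y",y,"yaw",np.arctan2(y[1],y[0]))
def rl(p): d=p-m; return round(d@x,4),round(d@y,4)
for n,p,z in [("head",(143,123),.129),("block",(350,345),.033),("ringlens",(562,385),.122),("laser",(628,422),.125),("carrierR",(195,215),.04)]:
    w=onz(t,*f(*p),z);print(n,w,rl(w))
E
```

```text
[[ 0.6271728   0.25371556  0.01      ]
 [ 0.41485233 -0.08361756  0.01      ]
 [ 0.33465754 -0.0351236   0.01      ]
 [ 0.54541209  0.30478372  0.01      ]]
sides [np.float64(0.3985895306755935), np.float64(0.09371696094235217), np.float64(0.399943085153619), np.float64(0.09639901241759743)]
mid [0.48052369 0.10993953 0.01      ] y [0.52981859 0.84811099 0.        ] yaw 1.0124096697464566
head [0.55410812 0.22610333 0.129     ] (np.float64(0.0009), np.float64(0.1375))
block [0.43969572 0.11697393 0.033     ] (np.float64(-0.0384), np.float64(-0.0157))
ringlens [ 0.40441903 -0.01208491  0.122     ] (np.float64(0.0001), np.float64(-0.1438))
laser [ 0.38311316 -0.0491221   0.125     ] (np.float64(0.0017), np.float64(-0.1865))
carrierR [0.51767618 0.21032816 0.04      ] (np.float64(-0.0217), np.float64(0.1048))
```

```bash
cat >> h.py <<'E'
def yawof(o):
    X=R.from_quat(o["tool_rot"]).as_matrix()[:,0]; return np.arctan2(X[1],X[0])
def goto(o,p,yaw):
    Rt=R.from_quat(o["tool_rot"]).as_matrix()
    d=Rt.T@(np.array(p)-o["eef_pos"])/0.05
    roll=-np.degrees(yaw-yawof(o))/6
    print("shift",np.round(d,3),"roll",round(roll,3),"(+-60)")
E
python3 - <<'E'
from h import *
import workcell
from workcell import *
print([n for n in dir(workcell) if not n.startswith('_')])
try: print(pinch_z)
except Exception as e: print(e)
t=pickle.load(open("pics/top0.pkl","rb"))
crop(t,255,130,455,260,4,"pics/enc.png")
E
```

```text
['Unreachable', 'camera', 'get_obs', 'job_done', 'pinch_z']
0.0187
```

View pics/enc.png

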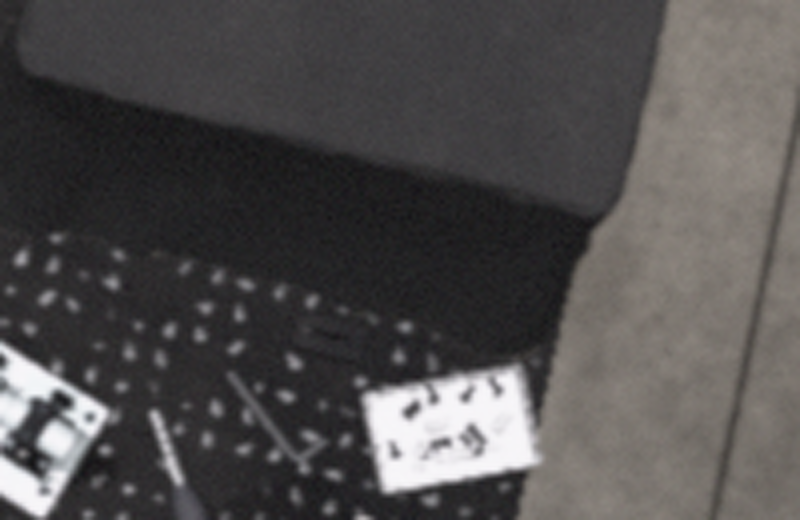

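```bash
python3 - <<'E'
from h import *
t=pickle.load(open("pics/top0.pkl","rb"))
print(onz(t,405,184,.262),onz(t,261,148,.262))
from workcell import *
o=get_obs()
goto(o,[.30,-.2,.25],0.26+1.5)
goto(o,[.33,.12,.25],-2.83)
E
```

```text
[ 0.50981822 -0.39698733  0.262     ] [ 0.60665663 -0.02579723  0.262     ]
shift [ 4.766 -4.579 -0.381] roll -14.317 (+-60)
shift [  6.996 -10.608  -0.371] roll 29.515 (+-60)
```

```bash
python3 - <<'E'
from h import *
from workcell import *
goto(get_obs(),[.28,-.2,.26],0.26+1.047)
E
```

```text
shift [ 4.379 -4.683 -0.581] roll -9.991 (+-60)
```

Emit:
move_arm(motion=[[85, [0.5, -0.5, -0.1], -1], [85, [1.0, -1.1, -0.2], -2], [85, [1.5, -1.6, -0.3], -3], [85, [2.0, -2.1, -0.4], -4], [85, [2.5, -2.7, -0.5], -5], [85, [3.0, -3.2, -0.6], -6], [85, [3.5, -3.7, -0.6], -7], [85, [4.0, -4.2, -0.6], -8], [85, [4.4, -4.7, -0.6], -9], [85, [4.4, -4.7, -0.6], -10]])

```text
clock: 1.15
eef_pos: [0.2816, -0.1964, 0.2612]
tool_rot: [0.791, 0.612, 0.0, -0.0]
ft_force: [0.5, -0.6, -0.0]
grip_width: 0.0849
```

```bash
python3 - <<'E'
from h import *
from workcell import *
o=get_obs();print(o["eef_pos"],o["joint_pos"],yawof(o))
goto(o,[.40,.1,.26],2.4)
goto(o,[.53,.19,.26],3.45)
E
```

```text
[ 0.28163032 -0.19643791  0.26120538] [-6.09998660e-01 -8.57531155e-02 -2.75802038e-01  1.38134813e+00
  1.07559085e-03  1.21359920e+00] 1.3179943613988385
shift [6.332 0.809 0.032] roll -10.332 (+-60)
shift [8.726 2.876 0.034] roll -20.359 (+-60)
```

Emit:
move_arm(motion=[[85, [0.7, 0.1, 0], -1], [85, [1.4, 0.2, 0], -2], [85, [2.1, 0.3, 0], -3.2], [85, [2.8, 0.4, 0], -4.4], [85, [3.5, 0.5, 0], -5.6], [85, [4.2, 0.6, 0], -6.8], [85, [5.0, 0.7, 0], -8], [85, [5.7, 0.8, 0], -9.2], [85, [6.3, 0.8, 0], -10.4], [85, [6.3, 0.8, 0], -11]])

```text
clock: 2.15
eef_pos: [0.402, 0.0974, 0.2607]
tool_rot: [0.33, 0.944, 0.0, -0.0]
ft_force: [-0.2, -0.5, 0.3]
grip_width: 0.085
```

```bash
python3 - <<'E'
from h import *
from workcell import *
o=get_obs();print(o["eef_pos"],o["joint_pos"],yawof(o))
c=camera("wrist");cv2.imwrite("pics/w1.png",c["color"][:,:,::-1])
goto(o,[.53,.19,.26],3.45)
E
```

```text
[0.40203782 0.09741067 0.26074082] [ 2.37042483e-01  5.71382694e-02 -1.36726902e-01  1.37720204e+00
  9.11610156e-04  9.10346384e-01] 2.4682887814125194
shift [-0.846  3.044  0.015] roll -9.375 (+-60)
```

View pics/w1.png

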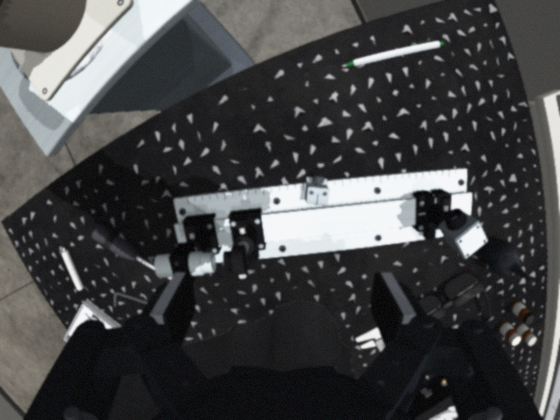

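The wrist view shows the whole rail: head top at about (470,237), index block at (317,190), lens at (240,262) and laser at (185,265). I'll move closer over the head.

Emit:
move_arm(motion=[[85, [-0.1, 0.3, 0], -1], [85, [-0.2, 0.7, 0], -2], [85, [-0.3, 1.0, 0], -3], [85, [-0.4, 1.4, 0], -4], [85, [-0.5, 1.8, 0], -5], [85, [-0.6, 2.2, 0], -6], [85, [-0.7, 2.6, 0], -7], [85, [-0.8, 3.0, 0], -8], [85, [-0.8, 3.0, 0], -9], [85, [-0.8, 3.0, 0], -9]])

```text
clock: 3.2
eef_pos: [0.527, 0.1855, 0.2605]
tool_rot: [-0.129, 0.992, -0.0, -0.001]
ft_force: [-0.7, -0.6, -1.1]
grip_width: 0.0849
```

```bash
python3 - <<'E'
from h import *
from workcell import *
o=get_obs();print(o["eef_pos"],o["joint_pos"],yawof(o))
c=camera("wrist");cv2.imwrite("pics/w2.png",c["color"][:,:,::-1]);pickle.dump((o,c),open("pics/w2.pkl","wb"))
print(wproj(c,o,[.554,.226,.129]))
E
```

```text
[0.52698154 0.18545283 0.26051154] [ 3.38437092e-01  3.51233596e-01  2.32363987e-01  1.45352814e+00
 -1.05064578e-04  7.92304850e-02] -2.8823861461063482
[318.29648183 241.06944894]
```

View pics/w2.png

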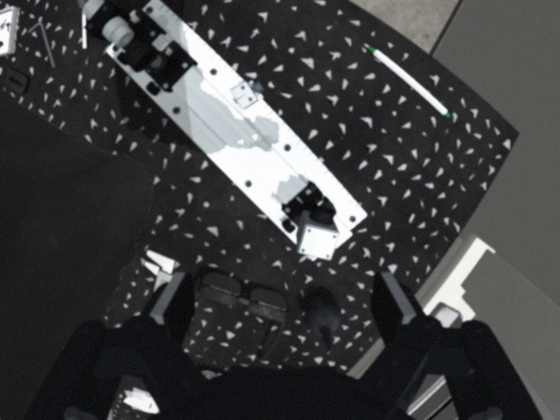

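```bash
python3 - <<'E'
from h import *
o,c=pickle.load(open("pics/w2.pkl","rb"))
crop(c,215,70,375,270,3.5,"pics/w2c.png")
crop(c,270,170,370,270,6,"pics/w2d.png")
E
```

```text
(no output)
```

View pics/w2d.png

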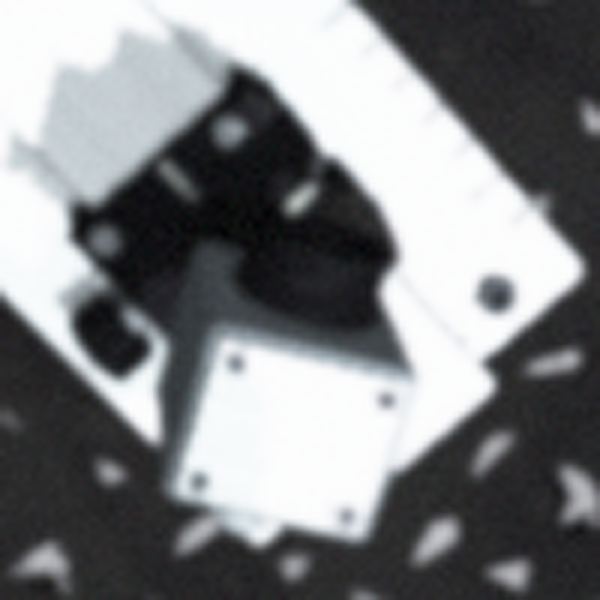

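View pics/w2c.png

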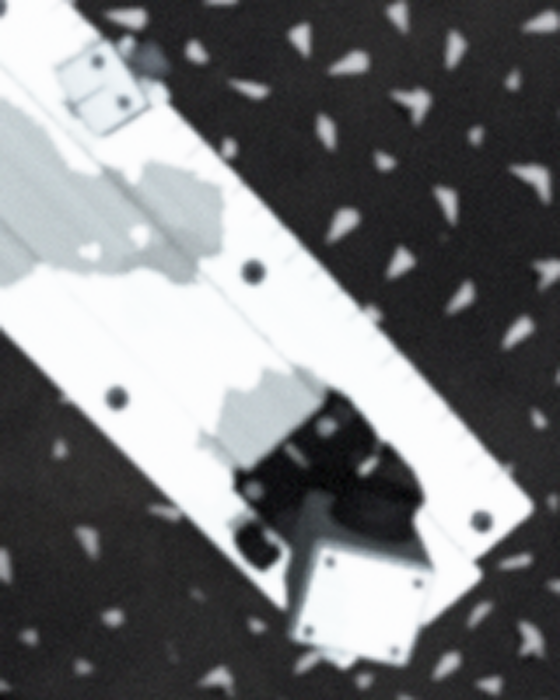

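```bash
cat >> h.py <<'E'
RM=np.array([0.48052,0.10994,0]); RY=np.array([0.52982,0.84811,0]); RY/=np.linalg.norm(RY); RX=np.array([RY[1],-RY[0],0])
def rl(p): d=np.array(p)-RM; return np.round([d@RX,d@RY],4)
E
python3 - <<'E'
from h import *
o,c=pickle.load(open("pics/w2.pkl","rb"))
f=lambda p:(270+(p[0]+.5)/6-.5,170+(p[1]+.5)/6-.5)
g=lambda p:(215+(p[0]+.5)/3.5-.5,70+(p[1]+.5)/3.5-.5)
Q=np.array([wonz(c,o,*f(p),.129) for p in [(215,328),(412,378),(365,542),(170,492)]])
H=np.array([wonz(c,o,*f(p),.129) for p in [(236,363),(387,399),(347,517),(199,482)]])
for A in (Q,H):
    print(A.mean(0),rl(A.mean(0)),[round(np.linalg.norm(A[i]-A[(i+1)%4]),4) for i in range(4)])
    fw=(A[0]+A[1]-A[2]-A[3]); sd=(A[0]+A[3]-A[1]-A[2]);
    print("tube yaw",np.arctan2(fw[1],fw[0]),"side yaw",np.arctan2(sd[1],sd[0]),"head", -(np.arctan2(fw[1],fw[0])-np.arctan2(-RY[1],-RY[0])), "side", np.arctan2(sd[1],sd[0])-np.arctan2(-RX[1],-RX[0]))
# rail edges at foot, right end
for n,p,z in [("footcorner",(530,510),.01),("railend",(480,575),.024),("carrR",(325,395),.04),("carrL",(240,468),.04),("blk1",(57,70),.033),("blk2",(105,38),.033),("blk3",(150,100),.033),("blk4",(105,137),.033),("blkline1",(75,108),.033),("blkline2",(140,85),.033)]:
    w=wonz(c,o,*g(p),z);print(n,w,rl(w))
E
```

```text
[0.55528434 0.22624392 0.129     ] [0.0018 0.1383] [np.float64(0.0313), np.float64(0.0282), np.float64(0.0321), np.float64(0.0276)]
tube yaw -3.098858180458873 side yaw -1.5836102493156408 head 0.9696734779207188 side -4.166814527162177
[0.55593221 0.22666483 0.129     ] [0.0021 0.139 ] [np.float64(0.024), np.float64(0.0205), np.float64(0.0241), np.float64(0.0202)]
tube yaw -3.1374349346748285 side yaw -1.5664663331793 head 1.0082502321366742 side -4.149670611025836
footcorner [0.54881351 0.30291619 0.01      ] [-0.0443  0.1998]
railend [0.57359565 0.28820245 0.024     ] [-0.0155  0.2005]
carrR [0.52151674 0.21294904 0.04      ] [-0.0198  0.1091]
carrL [0.55262524 0.1925483  0.04      ] [0.0174 0.1083]
blk1 [0.44092138 0.10233931 0.033     ] [-0.0296 -0.0274]
blk2 [0.42731104 0.11483441 0.033     ] [-0.0477 -0.024 ]
blk3 [0.4435767  0.13393414 0.033     ] [-0.044   0.0008]
blk4 [0.4586452  0.12287496 0.033     ] [-0.0254 -0.0006]
blkline1 [0.45169222 0.11110384 0.033     ] [-0.0251 -0.0143]
blkline2 [0.43960678 0.129604   0.033     ] [-0.0451 -0.005 ]
```

```bash
python3 - <<'E'
from h import *
from workcell import *
o=get_obs();goto(o,[.5548,.2263,.09],-3.12)
E
```

```text
shift [-0.757  0.651  3.414] roll 2.252 (+-60)
```

Emit:
move_arm(motion=[[85, [-0.25, 0.2, 0], 0.8], [85, [-0.5, 0.4, 0], 1.6], [85, [-0.757, 0.651, 0.2], 2.25], [85, [-0.757, 0.651, 0.7], 2.25], [85, [-0.757, 0.651, 1.2], 2.25], [85, [-0.757, 0.651, 1.7], 2.25], [85, [-0.757, 0.651, 2.2], 2.25], [85, [-0.757, 0.651, 2.5], 2.25], [85, [-0.757, 0.651, 2.5], 2.25], [85, [-0.757, 0.651, 2.5], 2.25]])

```text
clock: 4.25
eef_pos: [0.555, 0.2266, 0.1368]
tool_rot: [-0.012, 1.0, -0.0, -0.0]
ft_force: [-1.1, 0.0, -0.4]
grip_width: 0.0851
```

```bash
python3 - <<'E'
from h import *
from workcell import *
o=get_obs();print(o["ft_force"],yawof(o))
goto(o,[.5548,.2263,.09],-3.12)
c=camera("wrist");crop(c,130,100,430,420,1.8,"pics/w3.png");pickle.dump((o,c),open("pics/w3.pkl","wb"))
E
```

```text
[-1.08133961  0.00557186 -0.36134114] -3.118332678900609
shift [ 0.004 -0.005  0.936] roll 0.016 (+-60)
```

View pics/w3.png

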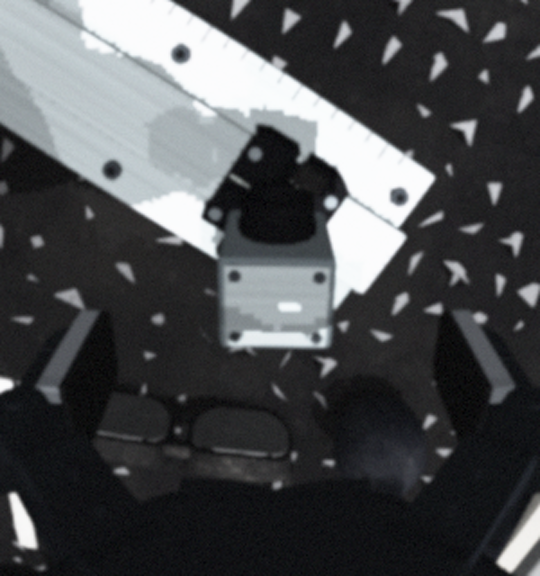

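The head is square and centred between the fingers, with its top at about (275,300) in the crop. I'll check the numbers, then descend.

```bash
python3 - <<'E'
from h import *
o,c=pickle.load(open("pics/w3.pkl","rb"))
f=lambda p:(130+(p[0]+.5)/1.8-.5,100+(p[1]+.5)/1.8-.5)
Q=np.array([wonz(c,o,*f(p),.129) for p in [(220,258),(334,258),(330,348),(220,348)]])
print(Q,Q.mean(0),[np.linalg.norm(Q[i]-Q[(i+1)%4]) for i in range(4)])
H=np.array([wonz(c,o,*f(p),.129) for p in [(234,276),(320,277),(316,338),(235,336)]])
print(H,H.mean(0))
E
```

```text
[[0.54079021 0.21088668 0.129     ]
 [0.54004294 0.24258152 0.129     ]
 [0.56950995 0.24330413 0.129     ]
 [0.57029846 0.21042365 0.129     ]] [0.55516039 0.22679899 0.129     ] [np.float64(0.031703655179834096), np.float64(0.029475861561919864), np.float64(0.032889937379238295), np.float64(0.029511880913625953)]
[[0.54620419 0.21477679 0.129     ]
 [0.54594651 0.23897648 0.129     ]
 [0.56602421 0.23890607 0.129     ]
 [0.56589813 0.21495707 0.129     ]] [0.55601826 0.2269041  0.129     ]
```

Emit:
move_arm(motion=[[85, [0, 0, 0.2], 0], [85, [0, 0, 0.4], 0], [85, [0, 0, 0.6], 0], [85, [0, 0, 0.8], 0], [85, [0, 0, 0.93], 0], [85, [0, 0, 0.93], 0], [70, [0, 0, 0.93], 0], [60, [0, 0, 0.93], 0], [50, [0, 0, 0.93], 0], [50, [0, 0, 0.93], 0]])

```text
clock: 5.3
eef_pos: [0.5554, 0.2271, 0.0903]
tool_rot: [-0.013, 1.0, 0.0, 0.0]
ft_force: [-0.1, -1.5, 0.3]
grip_width: 0.05
```

```bash
python3 - <<'E'
from h import *
from workcell import *
o=get_obs();print(o["ft_force"],yawof(o),o["grip_width"])
c=camera("wrist");crop(c,130,100,430,420,1.8,"pics/w4.png");pickle.dump((o,c),open("pics/w4.pkl","wb"))
E
```

```text
[-0.09195473 -1.51382316  0.28267643] -3.1164168672426635 0.05000402717016769
```

View pics/w4.png

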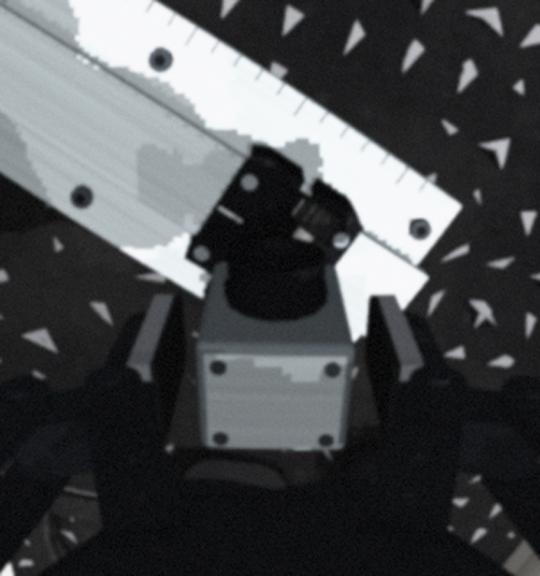

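Head width measures 0.032 m and its centre (0.555,0.227) agrees with the TCP. It sits evenly between the fingers, so I'll close.

Emit:
move_arm(motion=[[44, [0, 0, 0], 0], [40, [0, 0, 0], 0], [36, [0, 0, 0], 0], [33, [0, 0, 0], 0], [25, [0, 0, 0], 0], [15, [0, 0, 0], 0], [15, [0, 0, 0], 0], [15, [0, 0, 0], 0], [15, [0, 0, 0], 0], [15, [0, 0, 0], 0]])

```text
clock: 6.35
eef_pos: [0.5553, 0.227, 0.09]
tool_rot: [-0.013, 1.0, 0.0, 0.0]
ft_force: [0.3, -0.4, 3.3]
grip_width: 0.0334
```

```bash
python3 - <<'E'
from h import *
from workcell import *
o=get_obs();print(o["ft_force"],o["ft_torque"],yawof(o),o["grip_width"],rl(o["eef_pos"]),o["joint_pos"])
goto(o,o["eef_pos"],-2.13)
E
```

```text
[ 0.34702259 -0.39279826  3.28608965] [-0.15678717  0.15031225 -0.01259653] -3.1164540319039924 0.03342494771551549 [0.0014 0.1389] [ 3.88072352e-01  5.26953263e-01  5.12554723e-02  1.09468009e+00
 -8.48541265e-05  3.62933698e-01]
shift [0. 0. 0.] roll -9.42 (+-60)
```

Emit:
move_arm(motion=[[15, [0, 0, 0], -1.1], [15, [0, 0, 0], -2.2], [15, [0, 0, 0], -3.3], [15, [0, 0, 0], -4.4], [15, [0, 0, 0], -5.5], [15, [0, 0, 0], -6.6], [15, [0, 0, 0], -7.7], [15, [0, 0, 0], -8.6], [15, [0, 0, 0], -9.4], [15, [0, 0, 0], -9.4]])

```text
clock: 7.35
eef_pos: [0.5552, 0.227, 0.09]
tool_rot: [-0.484, 0.875, -0.0, 0.0]
ft_force: [-0.9, 0.2, 3.1]
grip_width: 0.0337
```

```bash
python3 - <<'E'
from h import *
from workcell import *
o=get_obs();print(o["ft_force"],o["ft_torque"],yawof(o),o["grip_width"],rl(o["eef_pos"]),o["joint_pos"])
c=camera("wrist");crop(c,80,0,480,420,1.4,"pics/w5.png");pickle.dump((o,c),open("pics/w5.pkl","wb"))
c=camera("top");crop(c,145,155,295,265,5,"pics/top5.png");pickle.dump((o,c),open("pics/t5.pkl","wb"))
E
```

```text
[-0.86387434  0.16844785  3.06592056] [-0.20184547  0.11647828  0.0661532 ] -2.1320778091408474 0.033699261973773764 [0.0013 0.1389] [ 3.88122111e-01  5.26991078e-01  5.12486074e-02  1.09468244e+00
  2.18974680e-06 -6.21392701e-01]
```

View pics/w5.png

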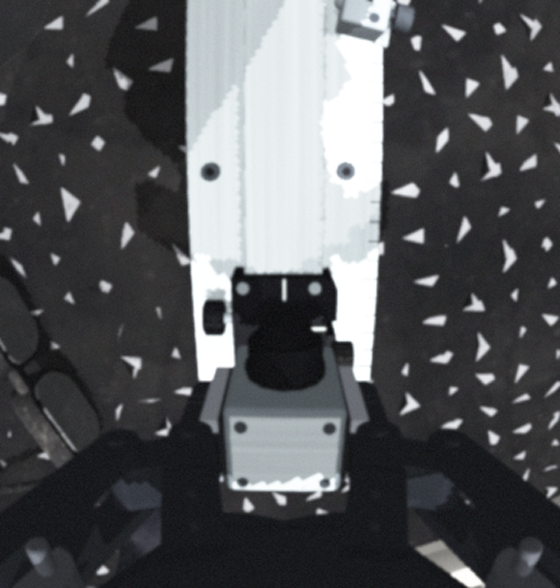

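The tube is now in line with the rail. The white notch line is at (318,328) and the index block at (362,15) in the crop. I'll slide short of the ramp first.

Emit:
move_arm(motion=[[15, [0.15, 0, 0], 0], [15, [0.4, 0, 0], 0], [15, [0.7, 0, 0], 0], [15, [1.0, 0, 0], 0], [15, [1.3, 0, 0], 0], [15, [1.6, 0, 0], 0], [15, [1.85, 0, 0], 0], [15, [2.0, 0, 0], 0], [15, [2.1, 0, 0], 0], [15, [2.1, 0, 0], 0]])

```text
clock: 8.45
eef_pos: [0.499, 0.1374, 0.09]
tool_rot: [-0.483, 0.875, -0.0, -0.0]
ft_force: [-1.3, -0.6, 4.1]
grip_width: 0.0337
```

```bash
python3 - <<'E'
from h import *
from workcell import *
o=get_obs();print(o["ft_force"],o["ft_torque"],yawof(o),o["grip_width"],rl(o["eef_pos"]))
print("Fx,Fy rail",o["ft_force"]@RX,o["ft_force"]@RY)
c=camera("wrist");crop(c,130,0,430,320,1.8,"pics/w6.png");crop(c,240,120,380,240,5,"pics/w6b.png");pickle.dump((o,c),open("pics/w6.pkl","wb"))
E
```

```text
[-1.29619715 -0.55566328  4.07551715] [-0.14311914  0.05750453  0.01693753] -2.1328926665220704 0.033678116160365305 [0.0011 0.0331]
Fx,Fy rail -0.8049163241800965 -1.1580148656575113
```

View pics/w6.png

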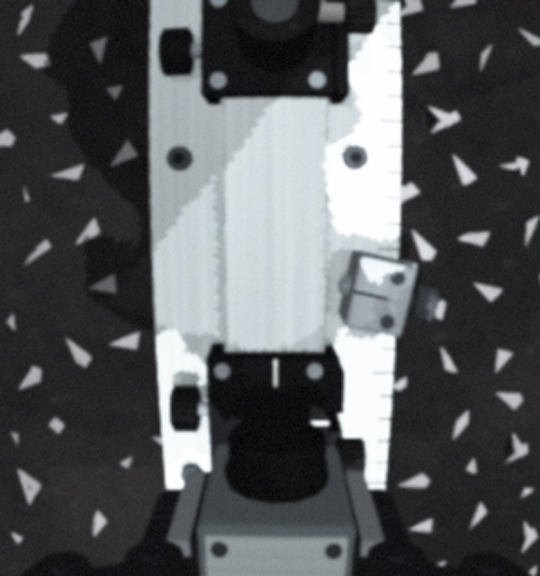

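View pics/w6b.png

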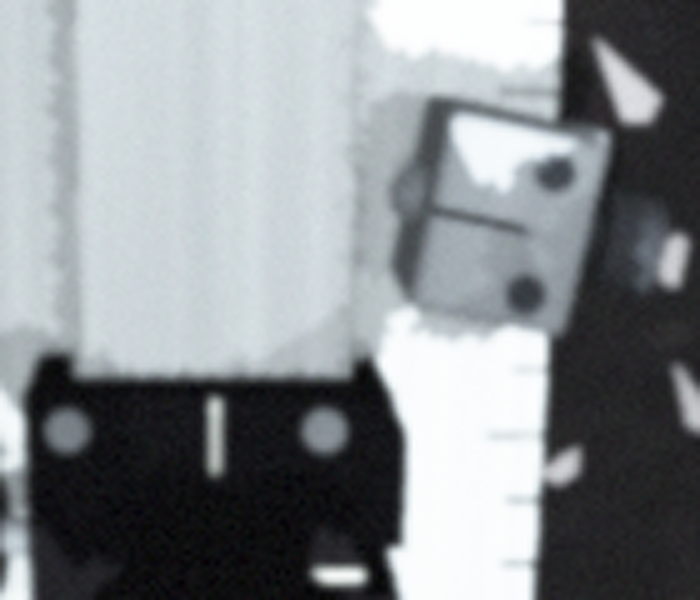

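```bash
python3 - <<'E'
from h import *
o,c=pickle.load(open("pics/w6.pkl","rb"))
f=lambda p:(240+(p[0]+.5)/5-.5,120+(p[1]+.5)/5-.5)
for n,p,z in [("ball",(405,190),.021),("line in",(435,210),.033),("line out",(525,230),.033),("b1",(440,95),.033),("b2",(610,130),.033),("b3",(560,335),.033),("b4",(412,298),.033)]:
    w=wonz(c,o,*f(p),z);print(n,rl(w),"rel post",rl(w)-rl(o["eef_pos"]))
for z in (.03,.035,.04,.045):
    print(z,[rl(wonz(c,o,*f(p),z))-rl(o["eef_pos"]) for p in [(312,577),(367,577),(215,398),(40,378),(365,378)]])
E
```

```text
ball [-0.023 -0.016] rel post [-0.0241 -0.0491]
line in [-0.0254 -0.0152] rel post [-0.0265 -0.0483]
line out [-0.0369 -0.0129] rel post [-0.038 -0.046]
b1 [-0.0257 -0.0296] rel post [-0.0268 -0.0627]
b2 [-0.0473 -0.0257] rel post [-0.0484 -0.0588]
b3 [-0.042   0.0006] rel post [-0.0431 -0.0325]
b4 [-0.0228 -0.004 ] rel post [-0.0239 -0.0371]
0.03 [array([-0.0121,  0.0015]), array([-0.0195,  0.0015]), array([ 0.0008, -0.0233]), array([ 0.0233, -0.0261]), array([-0.0185, -0.026 ])]
0.035 [array([-0.0118, -0.0005]), array([-0.019 , -0.0005]), array([ 0.0008, -0.0247]), array([ 0.0227, -0.0275]), array([-0.018 , -0.0273])]
0.04 [array([-0.0115, -0.0025]), array([-0.0185, -0.0025]), array([ 0.0008, -0.0261]), array([ 0.0222, -0.0288]), array([-0.0175, -0.0286])]
0.045 [array([-0.0111, -0.0045]), array([-0.018 , -0.0045]), array([ 0.0008, -0.0275]), array([ 0.0216, -0.0301]), array([-0.0171, -0.0299])]
```

The ball measures 48–49 mm ahead of the notch. I'll stop 5 mm short and check the forces.

Emit:
move_arm(motion=[[15, [0.1, 0, 0], 0], [15, [0.2, 0, 0], 0], [15, [0.3, 0, 0], 0], [15, [0.4, 0, 0], 0], [15, [0.5, 0, 0], 0], [15, [0.6, 0, 0], 0], [15, [0.7, 0, 0], 0], [15, [0.8, 0, 0], 0], [15, [0.86, 0, 0], 0], [15, [0.86, 0, 0], 0]])

```text
clock: 9.5
eef_pos: [0.4758, 0.1006, 0.09]
tool_rot: [-0.483, 0.875, -0.001, -0.001]
ft_force: [0.5, -0.8, 6.6]
grip_width: 0.0337
```

```bash
cat > st.py <<'E'
from h import *
from workcell import *
import sys
o=get_obs();print(yawof(o),o["grip_width"],rl(o["eef_pos"]),(o["eef_pos"]-RM)@RY)
F=o["ft_force"];print("Fx,Fy rail",F@RX,F@RY)
c=camera("wrist");crop(c,220,120,380,260,5,f"pics/{sys.argv[1]}.png");pickle.dump((o,c),open(f"pics/{sys.argv[1]}.pkl","wb"))
E
python3 st.py w7
```

```text
-2.1326728722231225 0.03371485655084959 [ 0.001  -0.0104] -0.010404357690037171
Fx,Fy rail 0.8117662704869751 -0.3804671657078493
```

View pics/w7.png

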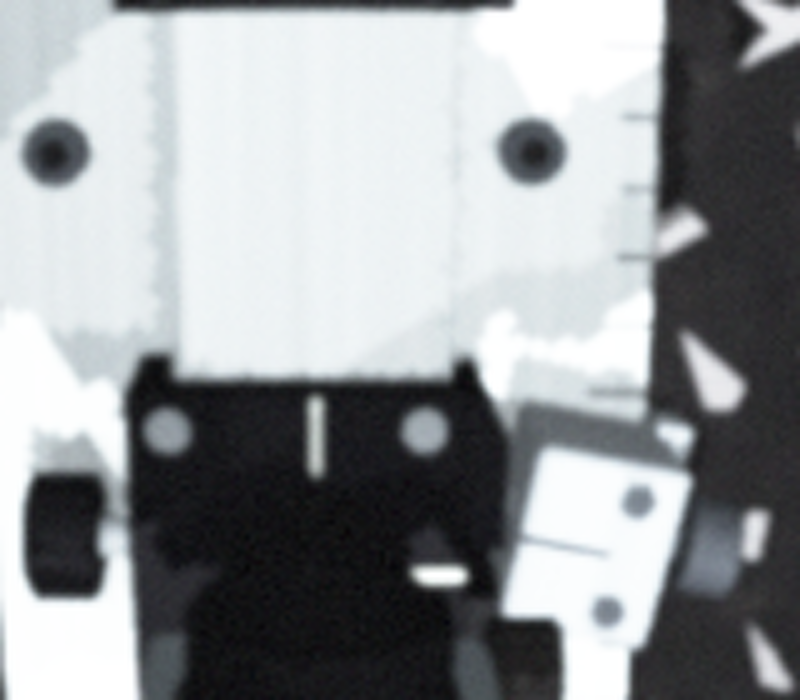

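```bash
python3 - <<'E'
from h import *
o,c=pickle.load(open("pics/w7.pkl","rb"))
f=lambda p:(220+(p[0]+.5)/5-.5,120+(p[1]+.5)/5-.5)
for n,p,z in [("line in",(525,540),.033),("line out",(607,554),.033),("b1",(540,445),.033),("b2",(692,475),.033),("b3",(638,648),.033),("b4",(502,612),.033),("notchline",(412,576),.035),("notchline",(467,577),.035)]:
    w=wonz(c,o,*f(p),z);print(n,rl(w),"rel post",rl(w)-rl(o["eef_pos"]))
E
```

```text
line in [-0.0257 -0.0153] rel post [-0.0267 -0.0049]
line out [-0.0367 -0.0132] rel post [-0.0377 -0.0028]
b1 [-0.0271 -0.0283] rel post [-0.0281 -0.0179]
b2 [-0.0475 -0.0242] rel post [-0.0485 -0.0138]
b3 [-0.0419  0.0005] rel post [-0.0429  0.0109]
b4 [-0.023  -0.0051] rel post [-0.024   0.0053]
notchline [-0.0108 -0.0111] rel post [-0.0118 -0.0007]
notchline [-0.018  -0.0109] rel post [-0.019  -0.0005]
```

Emit:
move_arm(motion=[[15, [0.01, 0, 0], 0], [15, [0.02, 0, 0], 0], [15, [0.03, 0, 0], 0], [15, [0.04, 0, 0], 0], [15, [0.05, 0, 0], 0], [15, [0.06, 0, 0], 0], [15, [0.06, 0, 0], 0], [15, [0.06, 0, 0], 0], [15, [0.06, 0, 0], 0], [15, [0.06, 0, 0], 0]])

```text
clock: 10.55
eef_pos: [0.4742, 0.098, 0.0899]
tool_rot: [-0.483, 0.875, -0.001, -0.001]
ft_force: [-0.4, -1.9, 7.0]
grip_width: 0.0334
```

```bash
python3 st.py w8
```

```text
-2.1325604838395344 0.03339163974615724 [ 0.001  -0.0135] -0.013523679036708017
Fx,Fy rail 0.6400014375360489 -1.8582937513062188
```

View pics/w8.png

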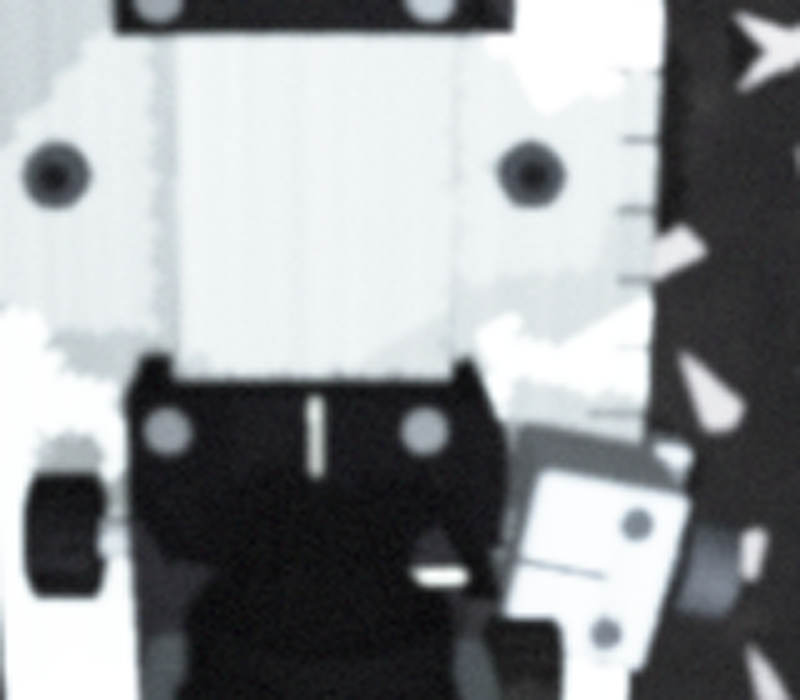

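Emit:
move_arm(motion=[[15, [0.01, 0, 0], 0], [15, [0.02, 0, 0], 0], [15, [0.02, 0, 0], 0], [15, [0.02, 0, 0], 0], [15, [0.02, 0, 0], 0], [15, [0.02, 0, 0], 0], [15, [0.02, 0, 0], 0], [15, [0.02, 0, 0], 0], [15, [0.02, 0, 0], 0], [15, [0.02, 0, 0], 0]])

```text
clock: 11.6
eef_pos: [0.4737, 0.0972, 0.0899]
tool_rot: [-0.483, 0.875, -0.001, -0.001]
ft_force: [-0.9, -1.7, 7.3]
grip_width: 0.0331
```

```bash
python3 st.py w9
```

```text
-2.1326274305635438 0.033098570020339696 [ 0.001  -0.0144] -0.014423769244921723
Fx,Fy rail 0.13984146729017907 -1.9041943540123176
```

Emit:
move_arm(motion=[[15, [0.01, 0, 0], 0], [15, [0.02, 0, 0], 0], [15, [0.02, 0, 0], 0], [15, [0.02, 0, 0], 0], [15, [0.02, 0, 0], 0], [15, [0.02, 0, 0], 0], [15, [0.02, 0, 0], 0], [15, [0.02, 0, 0], 0], [15, [0.02, 0, 0], 0], [15, [0.02, 0, 0], 0]])

```text
clock: 12.65
eef_pos: [0.4734, 0.0967, 0.09]
tool_rot: [-0.483, 0.875, -0.001, -0.0]
ft_force: [0.3, -0.1, 5.9]
grip_width: 0.0336
```

```bash
python3 st.py w10
```

```text
-2.13245311583944 0.03358463106471941 [ 0.001 -0.015] -0.014972211510624524
Fx,Fy rail 0.3445203598596254 0.09163736809443675
```

View pics/w10.png

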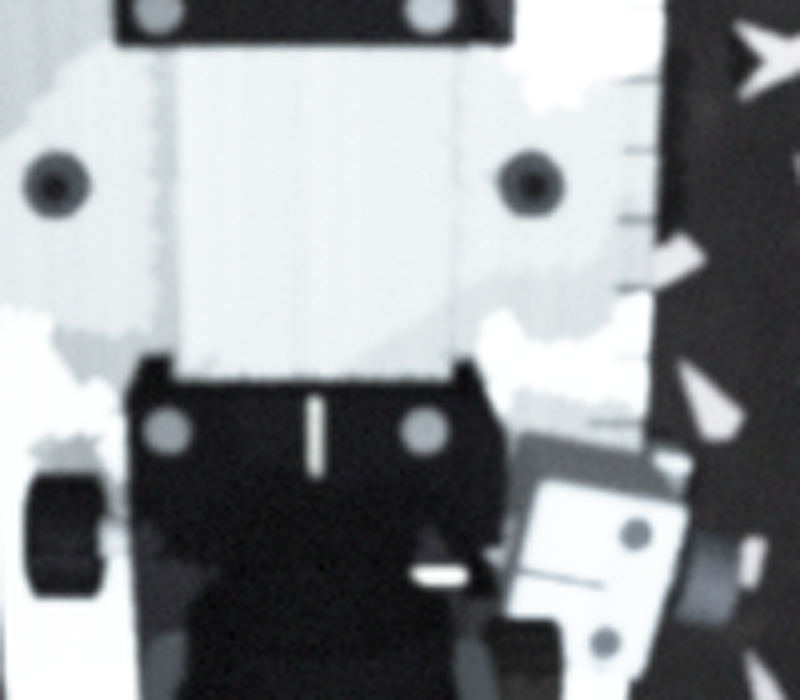

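Emit:
move_arm(motion=[[15, [0.01, 0, 0], 0], [15, [0.02, 0, 0], 0], [15, [0.02, 0, 0], 0], [15, [0.02, 0, 0], 0], [15, [0.02, 0, 0], 0], [15, [0.02, 0, 0], 0], [15, [0.02, 0, 0], 0], [15, [0.02, 0, 0], 0], [15, [0.02, 0, 0], 0], [15, [0.02, 0, 0], 0]])

```text
clock: 13.7
eef_pos: [0.473, 0.0961, 0.09]
tool_rot: [-0.483, 0.875, -0.0, -0.0]
ft_force: [-0.1, 0.8, 7.0]
grip_width: 0.0335
```

```bash
python3 st.py w11; python3 -c "
from workcell import *
from h import *
for i in range(3):
    o=get_obs();print((o['eef_pos']-RM)@RY,o['ft_force']@RY,o['ft_torque']); camera('top')"
```

```text
-2.132345762865218 0.03353955939482765 [ 0.001  -0.0157] -0.01574883559532633
Fx,Fy rail -0.4891046991603842 0.6753447069752936
-0.015709239362876277 1.0849943797987052 [ 0.10314837 -0.1164052  -0.03695165]
-0.01571936335054983 0.2954150179936257 [ 0.06303822 -0.16442557 -0.04844164]
-0.015725963590100592 1.2355823916692001 [ 0.1240409  -0.14109063 -0.0523752 ]
```

Emit:
move_arm(motion=[[15, [0.01, 0, 0], 0], [15, [0.02, 0, 0], 0], [15, [0.02, 0, 0], 0], [15, [0.02, 0, 0], 0], [15, [0.02, 0, 0], 0], [15, [0.02, 0, 0], 0], [15, [0.02, 0, 0], 0], [15, [0.02, 0, 0], 0], [15, [0.02, 0, 0], 0], [15, [0.02, 0, 0], 0]])

```text
clock: 14.9
eef_pos: [0.4726, 0.0955, 0.09]
tool_rot: [-0.484, 0.875, -0.0, 0.0]
ft_force: [0.8, 1.1, 5.5]
grip_width: 0.0335
```

```bash
python3 st.py w12; python3 -c "
from workcell import *
from h import *
for i in range(3):
    o=get_obs();print((o['eef_pos']-RM)@RY,o['ft_force']@RY,o['ft_torque']); camera('top')"
```

```text
-2.132274495698879 0.03346308180374716 [ 0.001  -0.0164] -0.01642508169166706
Fx,Fy rail 0.08956763395006657 1.3434827499909807
-0.016439402851376038 1.3949242776785 [ 0.24409049 -0.17049467 -0.06177002]
-0.016430306113252843 1.2043418975680242 [ 0.23344642 -0.20160155 -0.03732473]
-0.01641243767498878 0.6521905128766573 [ 0.19735396 -0.19540315 -0.04154306]
```

View pics/w12.png

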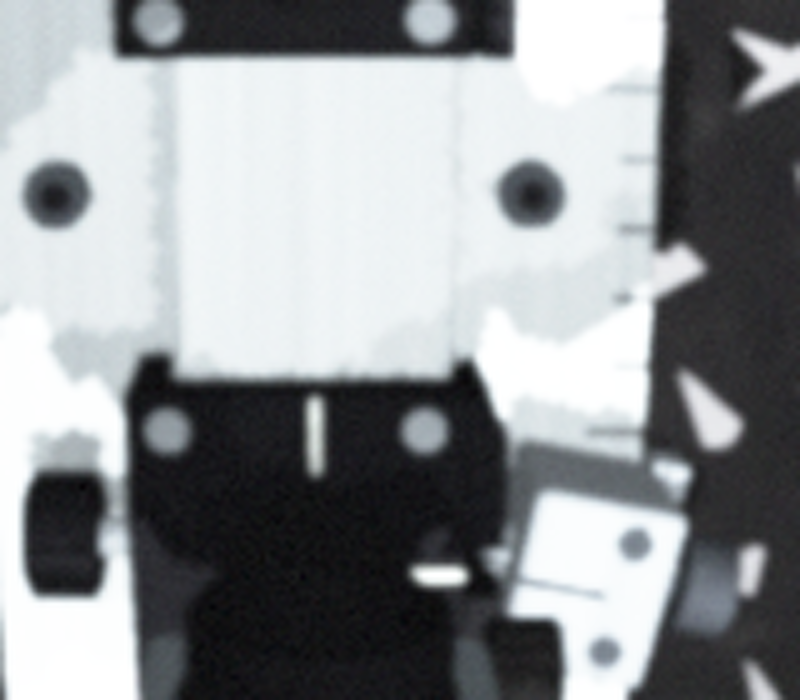

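Emit:
move_arm(motion=[[15, [-0.01, 0, 0], 0], [15, [-0.02, 0, 0], 0], [15, [-0.02, 0, 0], 0], [15, [-0.02, 0, 0], 0], [15, [-0.02, 0, 0], 0], [15, [-0.02, 0, 0], 0], [15, [-0.02, 0, 0], 0], [15, [-0.02, 0, 0], 0], [15, [-0.02, 0, 0], 0], [15, [-0.02, 0, 0], 0]])

```text
clock: 16.1
eef_pos: [0.4729, 0.0959, 0.09]
tool_rot: [-0.483, 0.875, -0.001, -0.0]
ft_force: [0.6, -0.1, 6.3]
grip_width: 0.0333
```

```bash
cat > f.py <<'E'
from workcell import *
from h import *
for i in range(4):
    o=get_obs();print(round((o['eef_pos']-RM)@RY,5),round(o['ft_force']@RY,2),np.round(o["tau"],2)); camera('top')
E
python3 f.py
```

```text
-0.01599 0.26 [ 1.80e-01 -3.42e+01  1.94e+01  9.00e-02  6.00e-02 -1.00e-02]
-0.01596 -0.93 [ 1.80e-01 -3.42e+01  1.94e+01  9.00e-02  6.00e-02 -1.00e-02]
-0.01596 -1.24 [ 1.80e-01 -3.42e+01  1.94e+01  9.00e-02  6.00e-02 -1.00e-02]
-0.01599 0.14 [ 1.80e-01 -3.42e+01  1.94e+01  9.00e-02  6.00e-02 -1.00e-02]
```

Emit:
move_arm(motion=[[15, [-0.01, 0, 0], 0], [15, [-0.02, 0, 0], 0], [15, [-0.03, 0, 0], 0], [15, [-0.04, 0, 0], 0], [15, [-0.04, 0, 0], 0], [15, [-0.04, 0, 0], 0], [15, [-0.04, 0, 0], 0], [15, [-0.04, 0, 0], 0], [15, [-0.04, 0, 0], 0], [15, [-0.04, 0, 0], 0]])

```text
clock: 17.3
eef_pos: [0.4736, 0.097, 0.09]
tool_rot: [-0.483, 0.875, -0.001, -0.001]
ft_force: [-0.2, -1.0, 7.8]
grip_width: 0.0336
```

```bash
python3 f.py
```

```text
-0.0146 -0.95 [ 8.200e-01 -3.394e+01  1.972e+01 -3.100e-01  4.200e-01  3.000e-02]
-0.01459 -2.57 [ 8.100e-01 -3.394e+01  1.972e+01 -3.100e-01  4.200e-01  3.000e-02]
-0.0146 -3.35 [ 8.100e-01 -3.394e+01  1.972e+01 -3.100e-01  4.200e-01  3.000e-02]
-0.01461 -2.39 [ 8.100e-01 -3.394e+01  1.972e+01 -3.100e-01  4.200e-01  3.000e-02]
```

Emit:
move_arm(motion=[[15, [-0.01, 0, 0], 0], [15, [-0.02, 0, 0], 0], [15, [-0.03, 0, 0], 0], [15, [-0.04, 0, 0], 0], [15, [-0.04, 0, 0], 0], [15, [-0.04, 0, 0], 0], [15, [-0.04, 0, 0], 0], [15, [-0.04, 0, 0], 0], [15, [-0.04, 0, 0], 0], [15, [-0.04, 0, 0], 0]])

```text
clock: 18.5
eef_pos: [0.4741, 0.0978, 0.0899]
tool_rot: [-0.483, 0.876, -0.001, -0.002]
ft_force: [-2.3, -5.0, 8.8]
grip_width: 0.0329
```

```bash
python3 f.py
```

```text
-0.01371 -5.4 [  1.94 -33.4   20.27  -1.01   1.04   0.05]
-0.01372 -5.47 [  1.94 -33.4   20.27  -1.01   1.04   0.05]
-0.01371 -4.96 [  1.94 -33.4   20.27  -1.01   1.04   0.05]
-0.01373 -3.78 [  1.94 -33.4   20.27  -1.01   1.04   0.05]
```

The detent holds against 5 N backwards, which confirms the ball is in the notch. I'll return to the unloaded centre.

Emit:
move_arm(motion=[[15, [0.02, 0, 0], 0], [15, [0.04, 0, 0], 0], [15, [0.06, 0, 0], 0], [15, [0.08, 0, 0], 0], [15, [0.08, 0, 0], 0], [15, [0.08, 0, 0], 0], [15, [0.08, 0, 0], 0], [15, [0.08, 0, 0], 0], [15, [0.08, 0, 0], 0], [15, [0.08, 0, 0], 0]])

```text
clock: 19.7
eef_pos: [0.4729, 0.096, 0.09]
tool_rot: [-0.483, 0.875, -0.0, -0.0]
ft_force: [1.0, -0.0, 6.4]
grip_width: 0.0333
```

```bash
python3 f.py; python3 st.py w13; python3 -c "
from h import *
o,c=pickle.load(open('pics/w13.pkl','rb'));crop(c,80,0,480,420,1.4,'pics/w13full.png')"
```

```text
-0.01588 0.5 [ 1.000e-01 -3.426e+01  1.935e+01  1.600e-01 -1.000e-02 -5.000e-02]
-0.01588 0.74 [ 1.000e-01 -3.426e+01  1.935e+01  1.600e-01 -1.000e-02 -5.000e-02]
-0.01588 -0.31 [ 1.000e-01 -3.426e+01  1.935e+01  1.600e-01 -1.000e-02 -5.000e-02]
-0.01588 0.08 [ 1.000e-01 -3.426e+01  1.935e+01  1.600e-01 -1.000e-02 -5.000e-02]
-2.1325149164940846 0.033552072691243634 [ 0.001  -0.0159] -0.015880312339306327
Fx,Fy rail 1.5188207421240263 -0.17173474098418914
```

View pics/w13full.png

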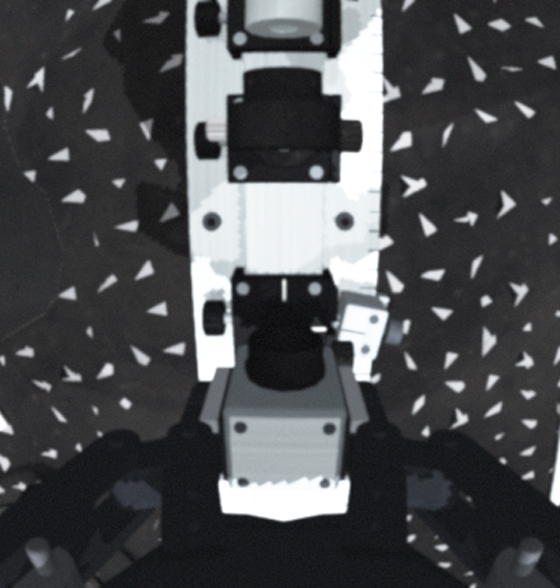

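```bash
python3 -c "
from workcell import *
print(job_done())"
```

```text
the job is handed in; nothing more can be done
None
```

I gripped the detector head by its side faces and turned it about 0.98 rad so the aperture tube points along the rail at the lens. I then slid the carrier about 155 mm until the ball dropped into the notch. The job was handed in at about 20 s, with the fingers still gripping (opening 33.5 mm).

- **Click:** a backward test pull met about 5 N, more than the side face alone would give, so the detent is holding. Forward and backward probes put the unloaded centre within about 0.5 mm of where I stopped.
- **Position:** the wrist camera shows the notch line meeting the index block's line to within about 1 mm. The post is at -15.9 mm along the rail, against a ball position measured at -15.3 to -16.0 mm.
- **Head angle:** the tool's heading is within about 0.004 rad of the measured rail direction.
- **Rest and load:** the arm was at rest with under 1 N along the rail.
- **Disagreements:** a single rail-force reading scatters by about 1 N, so I relied on the trend over several readings. The sensor showed 6 N vertically and 1.5 N sideways, and I left both as they were. I never read the ball's own position, and job_done gave no verdict.

The planned path kept clear of the lens, laser and bench items, and I felt no knock. I did not measure the bystanders again at the end.

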